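# Nudge the flange plate onto the fixture's locating pins

## Robot

A 6-joint arm with a two-finger parallel gripper is mounted at the origin on the work surface. World frame = base frame: x ahead of the robot, y to its left, z up, the work surface at z = 0. Lengths are in mm, angles in rad, forces in N, time in s.
With the tool pointing down it reaches from about 300 to 1000 mm from the base axis. Payload 5.1 kg.
Tool frame: the origin (TCP) lies midway between the tips of the shut fingers; the grasp point (between the pads) lies 19 mm behind it; z points along the fingers, y is the line along which they close (so a half turn about z gives the same grasp; the last joint's range is limited). The gripper opens to 95 mm and grips with 3 to 60 N. Pads are 20 mm wide; open, the fingers measure 119 mm over their backs; the gripper's body (75 mm by 180 mm) begins 59 mm behind the grasp point.
Start: joints at [-1.415, 0.124, 1.65, -0, 1.367, -0.083], TCP at [153.717, -631.55, 214.656] pointing down, gripper open.
Joint ranges: [-2.61, 2.61], [-1.02, 2.33], [0.03, 2.71], [-1.35, 4.49], [0.32, 2.68], [-2.91, 2.91]. Speed limits (rad/s): [2.57, 2.57, 3.14, 3.14, 3.14, 3.14].

## Interface

Orientations are given as a rotation vector (axis times angle).
In Python, from plant import arm, hand, sensors, read_camera, get_calibration gives the robot as it stands. Calls block until the motion is done:
- arm.move_to(position, orientation): joint-space move of the TCP to a pose.
- arm.move_straight(position, attitude=None, rate=150, max_force=None): straight line of the TCP; attitude=None keeps the orientation; rate is the mean speed in mm/s. With max_force (N) it stops when the force on the tool has changed by that much, and returns True; else False.
- arm.movej(angles): joint-space move.
- hand.open_gripper() and hand.clamp(effort=None): open the fingers fully, or close them until they stop; effort is the grip in N (None keeps the last).
- arm.wait(seconds).
- arm.inverse_kinematics(position, orientation): joint angles nearest the present ones, or None.
- sensors.read_state(): the state.
- read_camera(name): name is "scene" or "top" or "wrist"; returns (picture, depth): 384x512x3 uint8, blue, green, red; 384x512 float32, mm along the optical axis (not along the pixel's ray), 0 where there is no reading.
- get_calibration(name): a dict with "camera_matrix" (3x3 intrinsics, pixels), "origin" and "rotation" of the camera in the world. Camera axes: x right, y down, z forward; pixel columns grow to the right and rows downward; lengths in mm; the calibration is good to about 2 mm. A picture is of the moment at which its call begins: read the wrist's pose just before it. get_calibration takes no time and is no camera call; for the wrist camera it gives the pose at the moment of the call.
A pose or a line that the arm cannot do raises arm.PlanningError and nothing moves.
- arm.hand_in(): hands the job in; it is judged then, once.
The state is a dict: "clock": time; "joint_positions": joint angles; "dq": joint speeds; "effort": joint torques, N m; "position": TCP position; "tcp_rot": TCP orientation; "wrist_force": force on the tool from outside, world axes, zero at the start; "torque": the same for the moment, N m; "opening": finger opening in mm; "grip_force": force on a finger pad.
Only numpy, scipy, OpenCV 4.12 (cv2) and the standard library are available. Lean on these libraries where they do the work, as an engineer would, in place of code of your own. Each camera call takes 0.05 s, during which the arm holds its last target. There are 200 camera calls.

## Task

The flange plate was left lying askew on the fixture, propped up on the two locating pins. Without picking it up or lifting it, nudge it sideways with your fingertips until both of its round holes drop over the two pins and it lies flat on the fixture bed, then take your hand away. Leave everything else on the table where it is.

Things in the scene. Friction and masses are not known exactly. Their poses are not given: they have to be found in the camera images.
- fixture: Fixed aluminium bed on the table, 230 (x) by 260 (y) by 15 mm thick, turned up to 30 degrees. Origin: centre of its underside; x, y along its sides, z up. Two pins stand on its top at x = 0, y = +50 and -50 mm, hidden under the plate at the start. A thin black scribed rectangle, 123 by 153 mm, centred on the bed, frames the plate when seated.
- pin_left (a point): Foot of the locating pin at the bed's +y side: on its axis, on the bed's top face, 15 mm above the table. Both pins: steel, 14 mm in diameter for the first 5 mm, then tapering to a flat 6 mm nose, 8 mm tall in all. Axes as the fixture's.
- pin_right (a point): Foot of the locating pin at the bed's -y side, like pin_left.
- plate: Loose dark steel plate, 120 (x) by 150 (y) by 6 mm, 0.4 to 0.8 kg, window 57 (x) by 41 mm (y) in its middle. Origin: centre of its underside; x, y along its sides, z up; seated, its origin lies over the bed's centre, axes as the bed's. Starts on the bed's -x side, centre 32 to 48 mm off in x, up to 18 mm in y, turned up to 10 degrees, leaning on the pins, -x edge on the bed.
- hole_left (a point): Centre of the plate's +y round through-hole, 18 mm in diameter, at its underside, 50 mm from the plate's middle. Axes as the plate's. The plate slides with friction and drops up to 8 mm where holes meet pins.
- hole_right (a point): Centre of the plate's -y round through-hole, 18 mm in diameter, at its underside, 50 mm from the plate's middle.
- dice: Welded steel cube, 60 mm, standing on the table beyond the bed's +y side. Origin: centre of its underside. Not to be moved.
- pliers: Loose pliers with blue grips, about 190 mm long and 15 mm high, on the table beyond the bed's -y side, pointing roughly along the bed's y. Origin: under the pivot. Not to be moved.
- magnet: Red welding magnet lying flat, 100 by 85 by 22 mm, on the table beyond the bed's +x side. Origin: centre of its underside. Not to be moved.
- block: Aluminium block, 40 by 110 by 32 mm, on the table beyond the bed's +x side. Origin: centre of its underside. Not to be moved.
- mug: Blue mug, 80 mm wide, 90 mm high, standing to the far left of the bed. Origin: centre of its underside. Not to be moved.
Mind the look-alikes: they are no part of the job. Several things have the shape of the plate; the one meant has the colours described above.

How it is judged:
By the outcome, as a careful person would: the job done as asked, in the order asked, and still so for the second after the job is handed in, with the robot touching nothing.
It also fails if it takes over 58 s, if anything falls off the work surface, if the arm or the gripper's body presses on something with over 40 N, if the wrist force passes 120 N, or if a joint passes its speed limit or range.

## Working session

There is one attempt and no reset: what is moved stays moved. The work goes in short steps, each a Python script; the robot and the scene stay as the last script left them, time stands still between calls to the robot, and variables do not carry over. Pictures are saved under pics/ and viewed, at most 10 in all, crops included, and the job is handed in when it is done.

```bash
ls; mkdir -p pics
python3 - <<'E'
from plant import arm,hand,sensors,read_camera,get_calibration
import cv2,numpy as np
for n in("top","scene"):
    p,d=read_camera(n);cv2.imwrite(f"pics/{n}0.png",p);np.save(f"pics/{n}0.npy",d);c=get_calibration(n);print(n,c)
print(sensors.read_state()["clock"],sensors.read_state()["tcp_rot"])
E
```

```text
pics
top {'camera_matrix': array([[421.23365242,   0.        , 249.19473542],
       [  0.        , 421.23365242, 190.02639682],
       [  0.        ,   0.        ,   1.        ]]), 'origin': array([ 376.74605883,  107.49314683, 1331.34743008]), 'rotation': array([-2.18480264,  2.17439629, -0.13297114])}
scene {'camera_matrix': array([[353.51320205,   0.        , 240.88401253],
       [  0.        , 353.51320205, 195.81285973],
       [  0.        ,   0.        ,   1.        ]]), 'origin': array([1328.31552859,  130.96496894,  578.72328605]), 'rotation': array([-1.60184646, -1.66191924,  0.87795873])}
0.1 [-3.11740736e+00 -3.74041058e-01  1.05788508e-04]
```

View pics/top0.png

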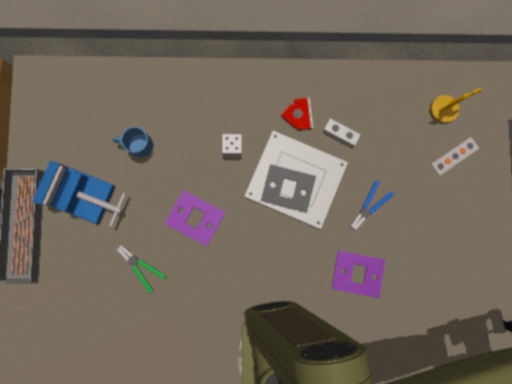

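View pics/scene0.png

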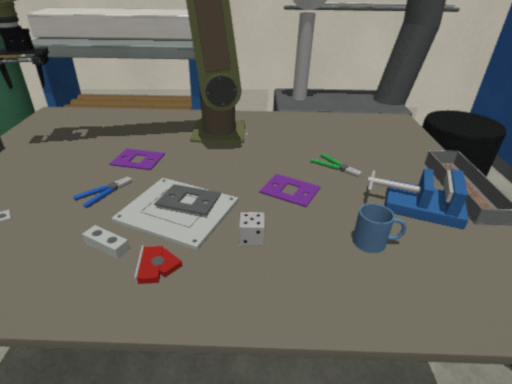

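The top view shows the white bed at about (297,179), the dark plate on it at (289,188), the dice at (232,145), the magnet at (298,115) and the pliers at (370,205). The scene view agrees with this. Next I get coarse positions and then a wrist close-up.

```bash
cat > h.py <<'E'
import cv2,numpy as np
from scipy.spatial.transform import Rotation as R
from plant import arm,hand,sensors,read_camera,get_calibration
def cast(px,c,z):
    px=np.atleast_2d(np.asarray(px,float)); K=c["camera_matrix"]; rot=np.asarray(c["rotation"])
    M=R.from_rotvec(rot).as_matrix() if rot.shape==(3,) else rot
    d=np.c_[(px-K[:2,2])/[K[0,0],K[1,1]],np.ones(len(px))]@M.T; o=np.asarray(c["origin"])
    z=np.broadcast_to(z,len(px)); return o+d*((z-o[2])/d[:,2])[:,None]
def down(phi): # tool pointing down, tool y axis along world angle phi
    y=np.array([np.cos(phi),np.sin(phi),0]);z=np.array([0,0,-1.]);x=np.cross(y,z)
    return R.from_matrix(np.c_[x,y,z]).as_rotvec()
def rect(mask):
    cs,_=cv2.findContours(mask,cv2.RETR_EXTERNAL,cv2.CHAIN_APPROX_NONE);return max(cs,key=cv2.contourArea)[:,0]
E
python3 - <<'E'
from h import *
p=cv2.imread("pics/top0.png");c=get_calibration("top");hsv=cv2.cvtColor(p,cv2.COLOR_BGR2HSV)
m=((hsv[...,2]>170)&(hsv[...,1]<50)).astype(np.uint8); m[:, :245]=0; m[:120]=0
k=cv2.convexHull(rect(m)); w=cast(k[:,0],c,15)[:,:2]
print("bed",cv2.minAreaRect(w.astype(np.float32)))
inside=cv2.fillConvexPoly(np.zeros_like(m),k,1)
m2=((hsv[...,2]<110)&(inside>0)).astype(np.uint8);m2=cv2.morphologyEx(m2,1*0+cv2.MORPH_OPEN,np.ones((3,3)))
w=cast(rect(m2),c,23)[:,:2];print("plate",cv2.minAreaRect(w.astype(np.float32)))
r=cv2.minAreaRect(cast(k[:,0],c,15)[:,:2].astype(np.float32));x,y=r[0]
phi=np.deg2rad(r[2]);print(sensors.read_state()["position"])
for f in (0,np.pi/2,-np.pi/2,np.pi): 
    for a in np.deg2rad([r[2],r[2]-90]): print(f,a,arm.inverse_kinematics([x,y,350],down(a+f)))
ct=get_calibration("wrist");s=sensors.read_state();M=R.from_rotvec(s["tcp_rot"]);print("cam in tool",M.inv().apply(ct["origin"]-s["position"]),(M.inv()*R.from_rotvec(ct["rotation"])).as_matrix().round(2))
E
```

```text
bed ((547.1481323242188, -68.16667175292969), (258.37274169921875, 228.2653350830078), 67.03597259521484)
plate ((515.1228637695312, -40.96382141113281), (142.3729248046875, 113.38925170898438), 76.04762268066406)
[ 153.64468902 -631.00078218  213.53846195]
0 1.169998439063187 [-2.21311495e-01 -1.44459075e-01  1.69296079e+00 -4.44089210e-16
  1.59309094e+00 -1.39130993e+00]
0 -0.4007978877317096 [-2.21311495e-01 -1.44459075e-01  1.69296079e+00 -4.44089210e-16
  1.59309094e+00  1.79486393e-01]
1.5707963267948966 1.169998439063187 None
1.5707963267948966 -0.4007978877317096 [-2.21311495e-01 -1.44459075e-01  1.69296079e+00 -4.44089210e-16
  1.59309094e+00 -1.39130993e+00]
-1.5707963267948966 1.169998439063187 [-2.21311495e-01 -1.44459075e-01  1.69296079e+00 -4.44089210e-16
  1.59309094e+00  1.79486393e-01]
-1.5707963267948966 -0.4007978877317096 [-0.22131149 -0.14445908  1.69296079  0.          1.59309094  1.75028272]
3.141592653589793 1.169998439063187 [-0.22131149 -0.14445908  1.69296079  0.          1.59309094  1.75028272]
3.141592653589793 -0.4007978877317096 None
cam in tool [  66.77277559   -1.65044213 -169.99060525] [[-0.   -0.97 -0.24]
 [ 1.   -0.   -0.  ]
 [ 0.   -0.24  0.97]]
```

Run:
```python
from h import *
a=np.deg2rad(-23);o=np.array([547-45*np.cos(a),-68-45*np.sin(a),300])
arm.move_to(o,down(a+np.pi/2));arm.wait(.3)
c=get_calibration("wrist");p,d=read_camera("wrist");np.savez("pics/w1.npz",p=p,d=d,**c)
cv2.imwrite("pics/w1.png",p);print(sensors.read_state()["clock"],c["camera_matrix"][0,0])
```

```text
2.8833 327.23006782358107
```

View pics/w1.png

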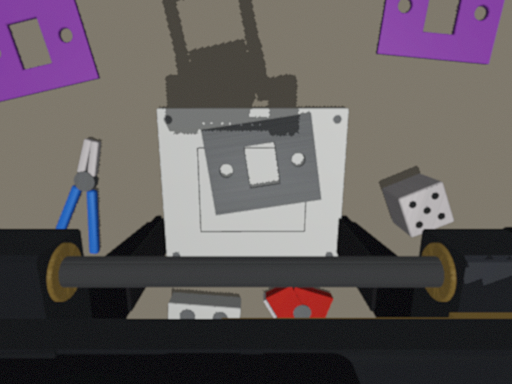

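The wrist view shows the plate with corners near (202,128), (308,113), (321,200) and (215,214). The scribed rectangle's visible lower corners are near (201,231) and (305,231), and the holes are at (226,170) and (298,159). Image up is bed -x and right is bed +y. Next I fit lines to these edges.

```bash
cat >> h.py <<'E'
def line(pts):  # world pts -> (point,dir)
    v=cv2.fitLine(np.float32(pts),cv2.DIST_HUBER,0,.01,.01).ravel();return v[2:],v[:2]
def meet(a,b):
    t=np.linalg.solve(np.c_[a[1],-b[1]],b[0]-a[0]);return a[0]+t[0]*a[1]
def edge(g,c,z,p0,p1,n,sign): # sub-pixel edge (sign +1: dark->bright along n; 0: dark line) near segment p0-p1
    p0,p1,n=map(lambda q:np.array(q,float),(p0,p1,n));n/=np.linalg.norm(n);out=[]
    s=np.arange(-7,7.01,.25);gg=cv2.GaussianBlur(g,(0,0),.8).astype(np.float32)
    for t in np.linspace(.08,.92,40):
        q=(p0+t*(p1-p0)+s[:,None]*n).astype(np.float32)
        v=cv2.remap(gg,q[None,:,0].copy(),q[None,:,1].copy(),1)[0]
        f=-v if sign==0 else np.gradient(v)*sign
        out.append(q[np.argmax(f)])
    return line(cast(out,c,z)[:,:2])
E
python3 - <<'E'
from h import *
w=np.load("pics/w1.npz");c={k:w[k] for k in("camera_matrix","origin","rotation")};g=cv2.cvtColor(w["p"],cv2.COLOR_BGR2GRAY)
# bed scribe
B=edge(g,c,15,(201,231),(305,231),(0,1),0);L=edge(g,c,15,(198,160),(201,231),(1,0),0);Rr=edge(g,c,15,(305.5,210),(305,231),(1,0),0)
bl,br=meet(B,L),meet(B,Rr);print("scribe len(153)",np.linalg.norm(br-bl))
el=edge(g,c,15,(158.5,125),(165,245),(1,0),1);er=edge(g,c,15,(347,125),(340,245),(1,0),-1)
by=(br-bl)/np.linalg.norm(br-bl)
for e in (el,er): print("edge dir deg",np.rad2deg(np.arctan2(*(e[1]*np.sign(e[1][0]))[::-1])))
print("bed width(260)",(er[0]-el[0])@by, "scribe y dir",np.rad2deg(np.arctan2(by[1],by[0])))
bx=np.array([by[1],-by[0]]);bc=(bl+br)/2-61.5*bx;print("bed c scribe",bc,"y mid by edges",((er[0]+el[0])/2-bc)@by)
# plate
l=edge(g,c,24.5,(204,140),(215,213),(1,-.15),-1);r=edge(g,c,24.5,(309,120),(321,199),(1,-.15),1);b=edge(g,c,29,(215,214),(321,200),(.15,1),1)
pl,pr=meet(b,l),meet(b,r);print("plate width(150)",np.linalg.norm(pr-pl))
py=b[1]*np.sign(b[1][1]);px=np.array([py[1],-py[0]]);pc=(pl+pr)/2-60*px
for q in(l,r,b):print("dir",np.rad2deg(np.arctan2(q[1][1],q[1][0])))
hs=cast([(226,170),(298,159)],c,26)[:,:2];print("holes",hs,"mid",hs.mean(0),"dist(100)",np.linalg.norm(hs[1]-hs[0]))
print("plate c",pc,"in bed",(pc-bc)@bx,(pc-bc)@by,"yaw rel",np.rad2deg(np.arctan2(py[1],py[0])-np.arctan2(by[1],by[0])))
np.savez("pose.npz",bc=bc,bx=bx,by=by)
# depth heights
for u,v in[(180,215),(205+8,140),(300,125),(225,200),(310,190)]:
    K=c["camera_matrix"];X=R.from_rotvec(c["rotation"]).apply([(u-K[0,2])/K[0,0],(v-K[1,2])/K[1,1],1])*w["d"][v,u]+c["origin"];print(u,v,X.round(1))
E
```

```text
scribe len(153) 152.63939
edge dir deg -23.114227
edge dir deg -23.460957
bed width(260) 259.19208 scribe y dir 66.929016
bed c scribe [546.7054   -64.906586] y mid by edges -0.20326567
plate width(150) 151.08205
dir -15.050912
dir -13.484765
dir 75.84478
holes [[503.22346772 -85.61373075]
 [527.81288588  11.01773159]] mid [515.5181768  -37.29799958] dist(100) 99.71097732757023
plate c [515.6723  -37.75322] in bed -39.191685 12.820667 yaw rel 8.915767
180 215 [442.5 -22.9 469.9]
213 140 [459.1 -85.3  24.1]
300 125 [486.8  30.4  21.5]
225 200 [ 540.9 -103.7   29.9]
310 190 [574.2  10.6  29. ]
```

Every fit agrees with the given sizes. In bed coordinates the plate is at x = -39, y = +12.8 mm, yaw +8.9°. First I push its +y edge with both open fingers, with the hand's finger line along bed x. That squares the plate and sets its y.

```bash
cat >> h.py <<'E'
def W(x,y,z):
    q=np.load("pose.npz");return np.r_[q["bc"]+x*q["bx"]+y*q["by"],z]
YAW=np.deg2rad(-23.07)
E
python3 - <<'E'
from h import *
arm.move_to(W(-52,120,100),down(YAW));print(sensors.read_state()["opening"])
print(arm.move_straight(W(-52,120,17.5),rate=80,max_force=15))
print(arm.move_straight(W(-41,85,17.5),rate=35,max_force=30))
s=sensors.read_state();q=np.load("pose.npz");e=s["position"][:2]-q["bc"];print(e@q["bx"],e@q["by"],s["position"][2],s["wrist_force"],s["clock"])
arm.move_straight(W(-41,92,17.5),rate=60);arm.move_straight(W(-41,95,120),rate=200)
arm.move_to(W(-45-30,0,300),down(YAW+np.pi/2));arm.wait(.3)
c=get_calibration("wrist");p,d=read_camera("wrist");np.savez("pics/w2.npz",p=p,d=d,**c)
cv2.imwrite("pics/w2.png",p);print(sensors.read_state()["clock"])
E
```

```text
94.72091454813192
False
False
-40.78536504435863 85.08556974503354 17.638329960819302 [1.98124956 1.95654619 0.65441143] 6.85
9.6583
```

View pics/w2.png

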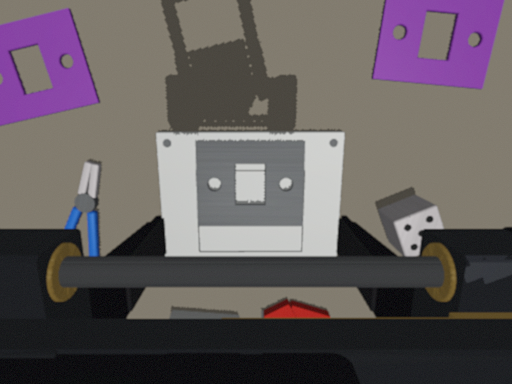

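The wrist view shows the plate square to the bed and centred in y: its lower corners are at (198,226) and (304,226), with the scribed line below at (199..302,251). Now I push the -x edge in bed +x.

Run:
```python
from h import *
q=np.load("pose.npz")
def st():
    s=sensors.read_state();e=s["position"][:2]-q["bc"];print(e@q["bx"],e@q["by"],s["position"][2],s["wrist_force"],s["clock"])
arm.move_to(W(-124,0,100),down(YAW+np.pi/2))
print(arm.move_straight(W(-124,0,17.5),rate=80,max_force=15));st()
print(arm.move_straight(W(-70,0,17.5),rate=35,max_force=30));st()
arm.move_straight(W(-77,0,17.5),rate=60);arm.move_straight(W(-80,0,300),rate=200);arm.wait(.3)
c=get_calibration("wrist");p,d=read_camera("wrist");np.savez("pics/w3.npz",p=p,d=d,**c)
cv2.imwrite("pics/w3.png",p)
K=c["camera_matrix"];M=R.from_rotvec(c["rotation"]).as_matrix()
for x in(-50,50):
  for y in(-65,0+33,65):
    v=(W(x,y,21)-c["origin"])@M;u=(v[:2]/v[2]*[K[0,0],K[1,1]]+K[:2,2]).astype(int)
    z=d[u[1],u[0]];X=M@(np.linalg.inv(K)@[u[0],u[1],1]*z)+c["origin"];print(x,y,u,X[2].round(1))
st()
```

```text
False
-123.41268252044539 0.15592245693331633 18.100449997550303 [0.63310764 0.80555755 0.32441355] 11.675
False
-70.18554211585858 0.056347236154000294 17.53215945720813 [-2.77194958  1.60295548  2.19480561] 13.3667
-50 -65 [203 182] 21.3
-50 33 [273 182] 19.6
-50 65 [296 182] 21.3
50 -65 [206 248] 20.7
50 33 [272 248] 20.8
50 65 [294 248] 22.0
-80.09218643621335 -0.025295455716729642 299.63977951300905 [ 0.50032301 -0.64218028  1.06609622] 15.55
```

View pics/w3.png

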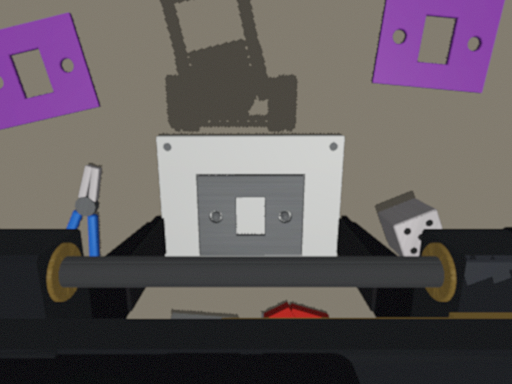

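The wrist view shows both pins inside the holes at (216,216) and (285,216), and the plate fills the scribed frame. Depth puts its top near 21 mm on both the -x and +x sides, so it lies flat. The hand is clear, so I hand in.

```bash
python3 -c "
from plant import arm
print(arm.hand_in())"
```

```text
the job is handed in; nothing more can be done
None
```

The plate is seated flat with both holes over the pins, the hand is clear, and the job was handed in at about 16 s on the robot clock.

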